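# Stow sealed cups and hold the tray flap at its balance point

### The job

Take the two sealed round food cups out of the sealer's catch tray and stand them upright on the floor of the stowage tray, leaving the square carton and the tin where they are. Then grip the bar of the stowage tray's hinged flap between the fingers and swing the flap gently up from its open stop to its balance point, where it stands upright and leans neither way. Finish there, still gripping the bar and holding the flap upright for a crewmate to fit the stay: never let it fall back or go over and drop shut.

Things in the scene. Friction and masses are not known exactly. Their poses are not given: they have to be found in the camera images.
- sealer: White cup sealer with a steel catch tray on its near side, fixed to the table; which side of the robot it is on varies. Origin: underside of the catch tray's centre, on the table. +x points from the tray towards the machine, z up. Catch tray 170 (x) x 250 (y) mm outside, walls 4 mm thick and 25 mm high, floor 4 mm thick. A chute rises from 82 mm beyond the origin in +x; the machine's white housing (260 mm wide, 142 mm high) begins 145 mm beyond it.
- tote: Pale blue-grey open stowage tray, fixed to the table. Origin: centre of its underside, on the table. Outside 180 (x) x 250 (y) x 75 mm high, walls and floor 5 mm thick. +x points to the rim that carries the flap. The tin stands in it near its -y end (tin centre 85 to 95 mm from the origin along -y), so the middle and the +y end are free.
- flap (a joint): Angle (rad) of the aluminium and white mesh flap hinged along the tray's +x rim, hinge axis along the tray's y. 0 = shut, lying level over the tray; 1.571 = standing upright, which is its balance point (its centre of mass is then straight above the hinge); 2.4 = open stop, leaning back away from the tray, where it rests at the start. The hinge is almost frictionless, with no spring: let go anywhere else, the flap falls one way or the other. Flap mass about 0.35 kg.
- flap_bar (a point): Middle of the flap's bar: round, 12 mm in diameter, 200 mm long, parallel to the hinge, forming the flap's free edge 150 mm from the hinge axis. Between the bar and the mesh is an open window 42 mm wide, so that a finger can pass on each side of the bar; the bar can turn in the grip.
- flap_hinge (a point): Middle of the flap's hinge axis, at the tray's rim: 90 mm from the tray's origin along its +x, 80 mm above the table.
- cup1_mid (a point): Centre (30 mm above its base) of a sealed round food cup, cream with a metal lid: body 54 to 56 mm in diameter, lid 62 mm in diameter and 7 mm thick at the top, 60 mm high, about 0.12 kg. Stands upright in the catch tray at the start. Its z axis is the cup's axis.
- cup2_mid (a point): Centre of the second cup, alike in every way.
- carton_mid (a point): Centre of a square cream carton 45 x 45 x 70 mm standing in the catch tray in line with the cups (neighbours about 75 mm apart in the tray's y, in any order). Stays where it is.
- tin_mid (a point): Centre of a tin 50 mm in diameter, 60 mm high, already standing in the stowage tray. Stays where it is.
Not all that is in view belongs to the job. Leave any green look-alike of the part that bears cup1_mid alone.

How it is judged (in metres and radians):
On the way:
1. both cups stand released in the stowage tray while the flap is still at its open stop (x of cup1_mid in the frame of tote between -0.07 and 0.07 m and y of cup1_mid in the frame of tote between -0.105 and 0.105 m and z of cup1_mid in the frame of tote between 0.028 and 0.042 m and angle between each of cup1_mid, cup2_mid's own z axis and vertical below 0.2 rad and contact force between the fingers and cup1 below 0.2 N and x of cup2_mid in the frame of tote between -0.07 and 0.07 m and y of cup2_mid in the frame of tote between -0.105 and 0.105 m and z of cup2_mid in the frame of tote between 0.028 and 0.042 m and contact force between the fingers and cup2 below 0.2 N and value of joint flap above 2.25 rad), for 0.2 s.
At the end, for the whole second after the job is handed in: Both cups stand upright (within 0.2 rad) on the stowage tray's floor, not touched by the fingers; the flap is upright within 0.1 rad of its balance point (1.471 to 1.671), still (under 0.15 rad/s), gripped by the fingers with more than 2 N, and leaning on no cup, tin or carton (x of cup1_mid in the frame of tote between -0.07 and 0.07 m and y of cup1_mid in the frame of tote between -0.105 and 0.105 m and z of cup1_mid in the frame of tote between 0.028 and 0.042 m and angle between each of cup1_mid, cup2_mid's own z axis and vertical below 0.2 rad and contact force between each of the fingers, flap and cup1 below 0.2 N and x of cup2_mid in the frame of tote between -0.07 and 0.07 m and y of cup2_mid in the frame of tote between -0.105 and 0.105 m and z of cup2_mid in the frame of tote between 0.028 and 0.042 m and contact force between each of the fingers, flap and cup2 below 0.2 N and value of joint flap between 1.471 and 1.671 rad and velocity of joint flap between -0.15 and 0.15 rad/s and contact force between the fingers and flap above 2 N and contact force between flap and tin below 0.2 N and contact force between flap and carton below 0.2 N); the arm keeps its last pose, push and grip.
It fails at once if the flap went over its balance point towards shut (value of joint flap below 1.3 rad).
It fails at once if the flap was flung or let fall (faster than 3 rad/s) (velocity of joint flap above 3 rad/s or velocity of joint flap below -3 rad/s).
It fails at once if the carton or the tin was moved by more than 30 mm or tipped over (distance of any of carton_mid, tin_mid from where it was at the start of the episode above 0.03 m or angle between any of carton_mid, tin_mid's own z axis and vertical above 0.5 rad).
It also fails if it takes over 64 s, if anything falls off the work surface, if the arm or the gripper's body presses on something with over 40 N, if the wrist force passes 120 N, or if a joint passes its speed limit or range.

### The arm

A 6-joint arm with a two-finger parallel gripper is mounted at the origin on the work surface. World frame = base frame: x ahead of the robot, y to its left, z up, the work surface at z = 0. Lengths are in mm, angles in rad, forces in N, time in s.
With the tool pointing down it reaches from about 300 to 775 mm from the base axis. Payload 14.6 kg.
Tool frame: the origin (TCP) lies on the front face of the gripper's body, between the roots of the fingers; the fingertips stand 97 mm ahead of it and the grasp point (between the pads) lies 78 mm ahead of it; z points along the fingers, y is the line along which they close (so a half turn about z gives the same grasp; the last joint's range is limited). The gripper opens to 94 mm and grips with 3 to 60 N. Pads are 16 mm wide; open, the fingers measure 119 mm over their backs; the gripper's body (75 mm by 177 mm) begins 78 mm behind the grasp point.
Start: joints at [1.096, 0.3, 1.521, -0, 1.321, -0.067], TCP at [218.122, 504.889, 302.646] pointing down, gripper open.
Joint ranges: [-3.03, 3.03], [-0.79, 2.21], [0.23, 2.52], [-1.04, 4.18], [0, 3.07], [-2.55, 2.55]. Speed limits (rad/s): [2.22, 2.22, 2.57, 3.14, 3.14, 3.14].

### API

Orientations are given as [roll, pitch, yaw] about the fixed x, y, z axes, in that order (R = Rz(yaw) Ry(pitch) Rx(roll)).
In Python, from cell import * gives the robot as it stands.
- The arm moves only by the tool carry_out, never from a script. Its arguments are lists of equal length, an entry for each row: "slide": the shift along the world's x, y, z scaled (see below), a list of three; "dr": the turn, a rotation vector about the world's x, y, z scaled (see below), a list of three; "gripper": the opening in per cent of the stroke, from 0 (shut) to 100 (fully open). A call has 1 to 10 rows; each row is the pose to reach, as a shift and turn from the pose commanded when the call began, turning the shorter way round; what a row does not reach only later rows make up. The controller multiplies each number of a shift by 0.25 m and each number of a turn by 360 degrees. A row lasts 1/12 s, in which the tool goes at most 41.7 mm and 7.16 degrees, less where a joint would pass 70% of its speed; a pose out of reach is approached as far as the arm can. A call with a number of a shift or a turn outside -1 to 1 is refused whole. A call with a gripper value outside its range is refused whole. The fingers move at their own pace and stop on an object; "newtons" is the grip in N (left out, the last holds). Time passes only in rows, so rows that repeat a pose let the fingers close. It gives the time, the measured TCP pose, the force, the opening and the grip force at its end, in the units of the state.
- read_state(): the state, without advancing time (a new reading comes with each control period).
- camera(name): name is "scene" or "top" or "wrist"; returns the picture (420x560x3 uint8, red, green, blue); there is no depth.
- camera_model(name): a dict with "vfov" (degrees; the focal length in pixels is half the picture's height over the tangent of half this angle, whatever the lens; pixels are square), "cx", "cy" (the principal point, pixels), "R" (3x3) and "t" (3): a world point X has camera coordinates R X + t. Camera axes: x right, y down, z forward; pixel columns grow to the right and rows downward; lengths in mm; the calibration is good to about 2 mm. A picture is of the moment at which its call begins: read the wrist's pose just before it. camera_model takes no time and is no camera call; for the wrist camera it gives the pose at the moment of the call.
- sign_off(): hands the job in; it is judged then, once.
The state is a dict: "clock": time; "joints": joint angles; "qd": joint speeds; "effort": joint torques, N m; "eef_pos": TCP position; "eef_rot": TCP orientation; "wrist_force": force on the tool from outside, world axes, zero at the start; "moment": the same for the moment, N m; "finger_gap": finger opening in mm; "finger_force": force on a finger pad.
Only numpy, scipy, OpenCV 4.12 (cv2) and the standard library are available. Lean on these libraries where they do the work, as an engineer would, in place of code of your own. Each camera call takes 0.05 s, during which the arm holds its last target. There are 200 camera calls.

## Working session

There is one attempt and no reset: what is moved stays moved. The work goes in short steps, Python scripts to look and compute and a tool call to move; the robot and the scene stay as the last step left them, time stands still between calls to the robot, and variables do not carry over. Pictures are saved under pics/ and viewed, at most 10 in all, crops included, and the job is handed in when it is done.

Besides the shell and the picture viewer there is one more tool, called after "Request:" by a JSON object that holds its "method" and its "body", one argument or row to a line. carry_out: Moves the arm, as the interface text tells. Its arguments: {"type":"object","properties":{"slide":{"type":"array","items":{"type":"array","items":{"type":"number","minimum":-1,"maximum":1}}},"dr":{"type":"array","items":{"type":"array","items":{"type":"number","minimum":-1,"maximum":1}}},"gripper":{"type":"array","items":{"type":"number"}},"newtons":{"type":"number"}},"required":["slide","dr","gripper"]}

```bash
mkdir -p pics; python3 - <<'E'
from cell import *
import cv2,numpy as np
for n in ["scene","top"]:
    im=camera(n); cv2.imwrite(f"pics/{n}0.png",im[:,:,::-1])
    m=camera_model(n); print(n,m)
print(read_state())
E
```

```text
scene {'vfov': 56.143296436580954, 'cx': 273.4546641214191, 'cy': 217.19163912246876, 'R': array([[-0.69541128,  0.71858235,  0.00652331],
       [ 0.43696751,  0.430049  , -0.79001091],
       [-0.57049324, -0.54653203, -0.61305807]]), 't': array([ 347.71832058,  -48.41840353, 1281.02447001])}
top {'vfov': 48.324421001551784, 'cx': 285.69739383265124, 'cy': 208.5674649073463, 'R': array([[-0.01334657, -0.9999005 ,  0.00456698],
       [-0.99725403,  0.01297823, -0.07291062],
       [ 0.07284409, -0.00552754, -0.99732802]]), 't': array([-103.3869579 ,  387.85614452, 1161.77329479])}
{'clock': 0.1, 'joints': array([ 1.09638133e+00,  3.00399656e-01,  1.52153248e+00,  1.92432966e-05,
        1.32070774e+00, -6.65922195e-02]), 'qd': array([-0.00184854, -0.00129714, -0.00263922,  0.00064488, -0.0027569 ,
       -0.00052056]), 'effort': array([ 1.65428177e-03, -5.32648873e+01, -3.53277147e+01,  7.09788501e-02,
        2.35775043e-02, -6.09687959e-05]), 'eef_pos': array([218.06721818, 504.76790595, 302.14602847]), 'eef_rot': array([-3.14054900e+00, -8.82832081e-05,  2.73376505e+00]), 'wrist_force': array([-0.51249145,  0.06457536,  0.1298963 ]), 'moment': array([ 0.01289048,  0.0329463 , -0.00764049]), 'finger_force': 0.0, 'finger_gap': 93.63363662705048}
```

View pics/top0.png

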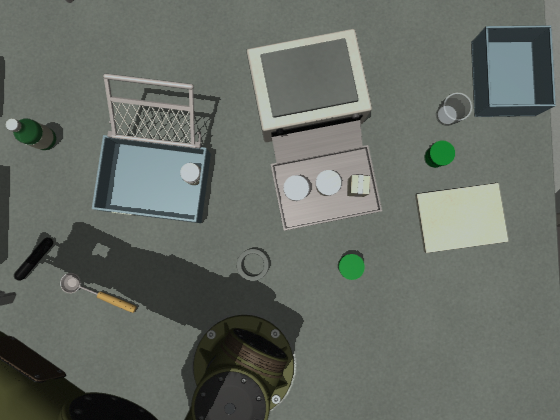

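View pics/scene0.png

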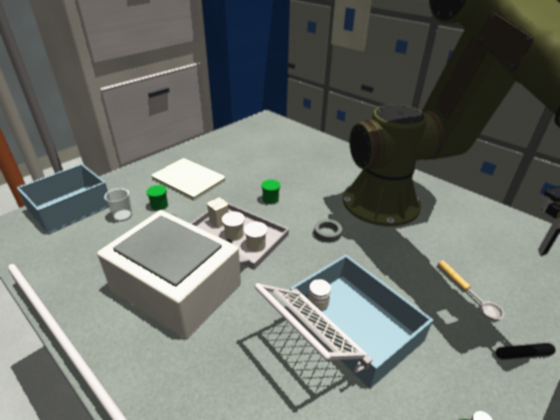

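The top view shows the cups at about (297,187) and (328,182) and the carton at (360,184). The tote is centred near (150,180) with the tin at (190,173), and the flap bar runs from (106,76) to (192,86). The scene view agrees.

```bash
cat > h.py <<'E'
from cell import *
import cv2,numpy as np
def ray(n,uv,z,m=None):
    m=m or camera_model(n); f=210/np.tan(np.radians(m["vfov"]/2))
    R,t=m["R"],m["t"]; c=-R.T@t
    d=R.T@np.array([(uv[0]-m["cx"])/f,(uv[1]-m["cy"])/f,1])
    return c+d*(z-c[2])/d[2]
def proj(n,X,m=None):
    m=m or camera_model(n); f=210/np.tan(np.radians(m["vfov"]/2))
    p=m["R"]@np.array(X,float)+m["t"]; return np.array([m["cx"]+f*p[0]/p[2],m["cy"]+f*p[1]/p[2]])
E
python3 - <<'E'
from h import *
im=cv2.imread("pics/top0.png"); np.set_printoptions(precision=1,suppress=True)
hsv=cv2.cvtColor(im,cv2.COLOR_BGR2HSV)
for p in [(297,187),(328,182),(358,182),(190,173),(150,180),(150,81),(110,210),(320,215)]: print(p,im[p[1],p[0]],hsv[p[1],p[0]])
g=im.min(2)
k=((g>185)*255).astype(np.uint8); k[:, :90]=0
n,l,s,c=cv2.connectedComponentsWithStats(k)
for i in range(1,n):
    if s[i,4]>60: print("white",s[i],c[i],ray("top",c[i],60))
b=(((hsv[:,:,0]>90)&(hsv[:,:,0]<125)&(hsv[:,:,1]>45)&(hsv[:,:,2]>60))*255).astype(np.uint8); b[:,300:]=0;b[:,:80]=0;b[240:]=0;b[:110]=0
ct=max(cv2.findContours(b,0,2)[0],key=cv2.contourArea); print("tote",cv2.boxPoints(cv2.minAreaRect(ct)))
a=cv2.resize(im[60:235,80:230],None,fx=4,fy=4,interpolation=cv2.INTER_CUBIC)[:600]
b2=cv2.resize(im[140:235,265:390],None,fx=4,fy=4,interpolation=cv2.INTER_CUBIC)
cv2.imwrite("pics/tote.png",a)
E
```

```text
(297, 187) [198 196 189] [ 97  12 198]
(328, 182) [199 195 188] [101  14 199]
(358, 182) [162 170 165] [ 49  12 170]
(190, 173) [197 195 189] [ 98  10 197]
(150, 180) [172 166 144] [ 96  42 172]
(150, 81) [197 194 188] [100  12 197]
(110, 210) [171 165 144] [ 97  40 171]
(320, 215) [163 168 174] [ 14  16 174]
white [105  76  86  11 102] [148.7  80.9] [702.4 224.6  60. ]
white [261 108  15  20 156] [267.5 118.6] [604.7 -66.7  60. ]
white [181 163  18  18 242] [189.5 171.9] [475.4 123.9  60. ]
white [317 170  24  25 455] [328.3 182.1] [ 446.2 -212.5   60. ]
white [284 176  25  24 463] [295.8 187.4] [ 434.3 -133.5   60. ]
white [358 176   5  17  68] [360.2 184.2] [ 440.  -289.8   60. ]
tote [[104.9 208. ]
 [113.  143.2]
 [201.  154.2]
 [192.9 219. ]]
```

View pics/tote.png

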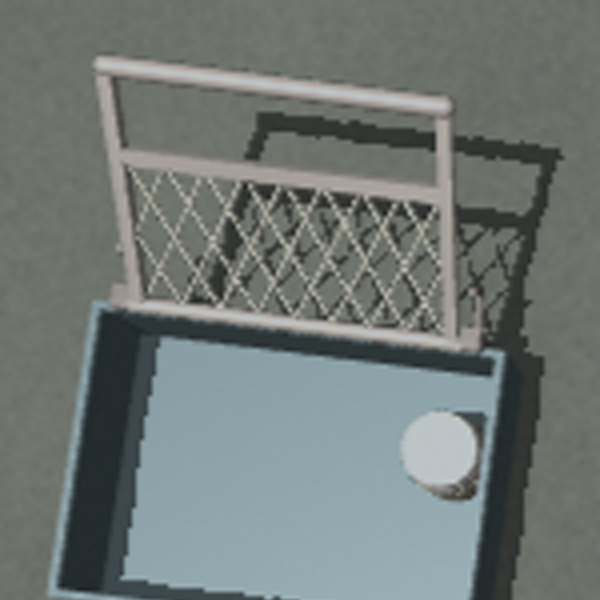

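The crop shows the bar from crop (97,65) to (450,105). The rim corners are at (95,302), (505,350) and (50,592).

```bash
python3 - <<'E'
from h import *
np.set_printoptions(precision=1,suppress=True)
c=lambda u,v:(80+u/4-.4,60+v/4-.4)
b0,b1=ray("top",c(97,65),181.3),ray("top",c(450,105),181.3)
r=[ray("top",c(*p),75) for p in [(95,302),(505,350),(50,592)]]
print(b0,b1,np.linalg.norm(b1-b0)); print(r,np.linalg.norm(r[0]-r[1]),np.linalg.norm(r[0]-r[2]))
y=(b0-b1)/np.linalg.norm(b0-b1); yr=(r[0]-r[1])/np.linalg.norm(r[0]-r[1])
print("yaw",np.arctan2(-y[0],y[1]),np.arctan2(-yr[0],yr[1]),np.arctan2(*(r[0]-r[2])[[1,0]]))
yaw=np.arctan2(-y[0],y[1]); x=np.array([np.cos(yaw),np.sin(yaw),0])
print("origin: bar",(b0+b1)/2-200.6*x,"rim",(r[1]+r[2])/2)
print("tin",ray("top",(189.5,171.9),65),"cups",ray("top",(295.8,187.4),64),ray("top",(328.3,182.1),64))
E
```

```text
[671.8 288.  181.3] [647.   94.3 181.3] 195.27393116739557
[array([565. , 328.2,  75. ]), array([532.7,  81.8,  75. ]), array([390.3, 352.3,  75. ])] 248.50049180134863 176.29310631981008
yaw -0.12704197152951124 -0.13030923722852708 -0.13705366142340705
origin: bar [460.4 216.5 181.3] rim [461.5 217.1  75. ]
tin [474.6 123.   65. ] cups [ 433.8 -133.3   64. ] [ 445.6 -212.1   64. ]
```

Request:
{"method": "carry_out", "body": {
  "slide": [
    [0.3, -0.85, 0],
    [0.3, -0.85, 0],
    [0.3, -0.85, 0],
    [0.3, -0.85, 0],
    [0.3, -0.85, 0],
    [0.3, -0.85, 0],
    [0.3, -0.85, 0],
    [0.3, -0.85, 0],
    [0.3, -0.85, 0],
    [0.3, -0.85, 0]
  ],
  "dr": [
    [0, 0, -0.018],
    [0, 0, -0.036],
    [0, 0, -0.054],
    [0, 0, -0.072],
    [0, 0, -0.09],
    [0, 0, -0.108],
    [0, 0, -0.126],
    [0, 0, -0.144],
    [0, 0, -0.158],
    [0, 0, -0.158]
  ],
  "gripper": [100, 100, 100, 100, 100, 100, 100, 100, 100, 100],
  "newtons": 15
}}

```text
clock: 0.93
eef_pos: [293.1, 292.2, 302.5]
eef_rot: [-3.141, 0.0, 1.737]
wrist_force: [0.1, -0.1, -0.4]
finger_gap: 94.1
finger_force: 0.0
```

Request:
{"method": "carry_out", "body": {
  "slide": [
    [0.3, -0.85, 0],
    [0.3, -0.85, 0],
    [0.3, -0.85, 0],
    [0.3, -0.85, 0],
    [0.3, -0.85, 0],
    [0.3, -0.85, 0],
    [0.3, -0.85, 0],
    [0.3, -0.85, 0],
    [0.3, -0.85, 0],
    [0.3, -0.85, 0]
  ],
  "dr": [
    [0, 0, 0],
    [0, 0, 0],
    [0, 0, 0],
    [0, 0, 0],
    [0, 0, 0],
    [0, 0, 0],
    [0, 0, 0],
    [0, 0, 0],
    [0, 0, 0],
    [0, 0, 0]
  ],
  "gripper": [100, 100, 100, 100, 100, 100, 100, 100, 100, 100]
}}

```text
clock: 1.77
eef_pos: [367.8, 80.8, 302.6]
eef_rot: [-3.141, -0.0, 1.744]
wrist_force: [-0.1, 0.9, -0.2]
finger_gap: 94.0
finger_force: 0.0
```

Request:
{"method": "carry_out", "body": {
  "slide": [
    [0.263, -0.853, 0],
    [0.263, -0.853, 0],
    [0.263, -0.853, 0],
    [0.263, -0.853, 0],
    [0.263, -0.853, 0],
    [0.263, -0.853, 0],
    [0.263, -0.853, 0],
    [0.263, -0.853, 0],
    [0.263, -0.853, 0],
    [0.263, -0.853, 0]
  ],
  "dr": [
    [0, 0, 0],
    [0, 0, 0],
    [0, 0, 0],
    [0, 0, 0],
    [0, 0, 0],
    [0, 0, 0],
    [0, 0, 0],
    [0, 0, 0],
    [0, 0, 0],
    [0, 0, 0]
  ],
  "gripper": [100, 100, 100, 100, 100, 100, 100, 100, 100, 100]
}}

```text
clock: 2.6
eef_pos: [433.8, -131.9, 302.8]
eef_rot: [3.141, -0.0, 1.743]
wrist_force: [0.7, 1.0, 0.7]
finger_gap: 93.9
finger_force: 0.0
```

```bash
python3 - <<'E'
from h import *
s=read_state(); print({k:s[k] for k in("clock","joints","eef_pos","eef_rot","wrist_force","finger_gap")})
m=camera_model("wrist"); im=camera("wrist"); 
for X in [(433.8,-133.3,64),(445.6,-212.1,64)]: 
    p=proj("wrist",X,m); print(p)
cv2.imwrite("pics/w1.png",im[:,:,::-1])
E
```

```text
{'clock': 2.6, 'joints': array([-3.76099937e-01,  8.27131205e-02,  1.77947118e+00,  1.11576115e-04,
        1.27924366e+00, -5.48563827e-01]), 'eef_pos': array([ 433.82135437, -131.94460597,  302.78017491]), 'eef_rot': array([ 3.14139639e+00, -5.30697368e-06,  1.74322815e+00]), 'wrist_force': array([0.69243084, 0.97104904, 0.68524146]), 'finger_gap': 93.89980224884783}
[278.13853895 194.50759173]
[276.13238629 270.10837349]
```

View pics/w1.png

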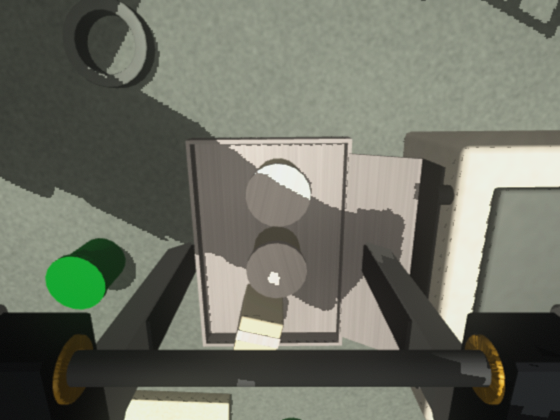

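The wrist picture shows the lids at (278,193) and (277,269), which matches the prediction within about 1 px. Descending.

Request:
{"method": "carry_out", "body": {
  "slide": [
    [0, 0, -0.15],
    [0, 0, -0.3],
    [0, 0, -0.45],
    [0, 0, -0.58],
    [0, 0, -0.66],
    [0, 0, -0.72],
    [0, 0, -0.75],
    [0, 0, -0.76],
    [0, 0, -0.76],
    [0, 0, -0.76]
  ],
  "dr": [
    [0, 0, 0],
    [0, 0, 0],
    [0, 0, 0],
    [0, 0, 0],
    [0, 0, 0],
    [0, 0, 0],
    [0, 0, 0],
    [0, 0, 0],
    [0, 0, 0],
    [0, 0, 0]
  ],
  "gripper": [100, 100, 100, 100, 100, 100, 100, 100, 100, 100]
}}

```text
clock: 3.48
eef_pos: [434.3, -133.3, 113.6]
eef_rot: [3.14, 0.001, 1.741]
wrist_force: [0.7, -0.2, -0.0]
finger_gap: 94.1
finger_force: 0.0
```

Request:
{"method": "carry_out", "body": {
  "slide": [
    [0, 0, 0],
    [0, 0, 0],
    [0, 0, 0],
    [0, 0, 0],
    [0, 0, 0],
    [0, 0, 0],
    [0, 0, 0],
    [0, 0, 0],
    [0, 0, 0],
    [0, 0, 0]
  ],
  "dr": [
    [0, 0, 0],
    [0, 0, 0],
    [0, 0, 0],
    [0, 0, 0],
    [0, 0, 0],
    [0, 0, 0],
    [0, 0, 0],
    [0, 0, 0],
    [0, 0, 0],
    [0, 0, 0]
  ],
  "gripper": [50, 50, 50, 50, 50, 50, 50, 50, 50, 50],
  "newtons": 15
}}

```text
clock: 4.32
eef_pos: [433.9, -133.4, 112.7]
eef_rot: [3.142, 0.0, 1.741]
wrist_force: [-2.7, -0.8, 4.2]
finger_gap: 61.6
finger_force: 15.0
```

The gap of 61.6 mm means the fingers hold the lid above the pads. I'll re-grip with the pads at lid height.

Request:
{"method": "carry_out", "body": {
  "slide": [
    [0, 0, 0],
    [0, 0, 0],
    [0, 0, 0.05],
    [0, 0, 0.1],
    [0, 0, 0.1],
    [0, 0, 0.1],
    [0, 0, 0.1],
    [0, 0, 0.1],
    [0, 0, 0.1],
    [0, 0, 0.1]
  ],
  "dr": [
    [0, 0, 0],
    [0, 0, 0],
    [0, 0, 0],
    [0, 0, 0],
    [0, 0, 0],
    [0, 0, 0],
    [0, 0, 0],
    [0, 0, 0],
    [0, 0, 0],
    [0, 0, 0]
  ],
  "gripper": [85, 85, 85, 85, 85, 50, 50, 50, 50, 50],
  "newtons": 20
}}

```text
clock: 5.15
eef_pos: [433.7, -133.3, 137.1]
eef_rot: [-3.141, -0.0, 1.741]
wrist_force: [-1.0, 0.4, -0.6]
finger_gap: 61.4
finger_force: 20.0
```

Request:
{"method": "carry_out", "body": {
  "slide": [
    [0, 0, 0],
    [0, 0, 0],
    [0, 0, 0],
    [0, 0, 0.08],
    [0, 0, 0.16],
    [0, 0, 0.3],
    [0, 0, 0.44],
    [0, 0, 0.55],
    [0, 0, 0.55],
    [0, 0, 0.55]
  ],
  "dr": [
    [0, 0, 0],
    [0, 0, 0],
    [0, 0, 0],
    [0, 0, 0],
    [0, 0, 0],
    [0, 0, 0],
    [0, 0, 0],
    [0, 0, 0],
    [0, 0, 0],
    [0, 0, 0]
  ],
  "gripper": [50, 50, 50, 50, 50, 50, 50, 50, 50, 50]
}}

```text
clock: 5.98
eef_pos: [434.0, -133.4, 276.1]
eef_rot: [3.139, 0.001, 1.741]
wrist_force: [0.7, -0.4, -1.4]
finger_gap: 61.4
finger_force: 20.0
```

Request:
{"method": "carry_out", "body": {
  "slide": [
    [0.01, 0.1, 0],
    [0.03, 0.25, 0],
    [0.05, 0.4, 0],
    [0.05, 0.55, 0],
    [0.05, 0.7, 0],
    [0.05, 0.82, 0],
    [0.05, 0.82, 0]
  ],
  "dr": [
    [0, 0, -0.01],
    [0, 0, -0.02],
    [0, 0, -0.03],
    [0, 0, -0.04],
    [0, 0, -0.048],
    [0, 0, -0.048],
    [0, 0, -0.048]
  ],
  "gripper": [50, 50, 50, 50, 50, 50, 50]
}}

```text
clock: 6.57
eef_pos: [445.6, 75.5, 273.5]
eef_rot: [-3.139, -0.0, 1.443]
wrist_force: [-0.0, -1.4, -1.7]
finger_gap: 61.5
finger_force: 20.0
```

Request:
{"method": "carry_out", "body": {
  "slide": [
    [0.01, 0.14, 0],
    [0.03, 0.28, 0],
    [0.05, 0.42, 0],
    [0.05, 0.56, 0],
    [0.05, 0.7, 0],
    [0.05, 0.78, 0],
    [0.05, 0.825, 0],
    [0.05, 0.825, 0],
    [0.05, 0.825, 0]
  ],
  "dr": [
    [0, 0, 0],
    [0, 0, 0],
    [0, 0, 0],
    [0, 0, 0],
    [0, 0, 0],
    [0, 0, 0],
    [0, 0, 0],
    [0, 0, 0],
    [0, 0, 0]
  ],
  "gripper": [50, 50, 50, 50, 50, 50, 50, 50, 50]
}}

```text
clock: 7.32
eef_pos: [458.8, 277.1, 274.2]
eef_rot: [-3.14, 0.001, 1.44]
wrist_force: [0.2, 0.1, -1.0]
finger_gap: 61.1
finger_force: 20.0
```

```bash
python3 - <<'E'
from h import *
s=read_state(); print({k:s[k] for k in("clock","eef_pos","eef_rot","wrist_force","finger_gap")})
m=camera_model("wrist"); im=camera("wrist"); cv2.imwrite("pics/w2.png",im[:,:,::-1])
c,sn=np.cos(.13),np.sin(.13)
for a,b,z in [(-90,125,75),(90,125,75),(-90,-125,75),(90,-125,75)]: print(proj("wrist",(461+a*c+b*sn,217-a*sn+b*c,z),m))
E
```

```text
{'clock': 7.3167, 'eef_pos': array([458.83315089, 277.13855116, 274.15656843]), 'eef_rot': array([-3.14032447e+00,  1.21550411e-03,  1.43976782e+00]), 'wrist_force': array([ 0.2015946 ,  0.13590572, -0.96764007]), 'finger_gap': 61.066915174285796}
[177.27780529 124.88906691]
[405.84203729 125.13047126]
[198.13638599 382.09379123]
[378.98636496 382.27892367]
```

View pics/w2.png

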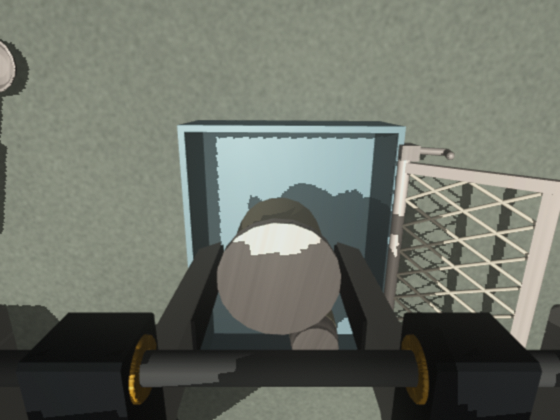

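The tote corners at (179,125) and (405,125) match the estimate, and the cup hangs upright. Lowering it and releasing.

Request:
{"method": "carry_out", "body": {
  "slide": [
    [0, 0, -0.12],
    [0, 0, -0.24],
    [0, 0, -0.36],
    [0, 0, -0.44],
    [0, 0, -0.49],
    [0, 0, -0.515],
    [0, 0, -0.53],
    [0, 0, -0.54],
    [0, 0, -0.546],
    [0, 0, -0.546]
  ],
  "dr": [
    [0, 0, 0],
    [0, 0, 0],
    [0, 0, 0],
    [0, 0, 0],
    [0, 0, 0],
    [0, 0, 0],
    [0, 0, 0],
    [0, 0, 0],
    [0, 0, 0],
    [0, 0, 0]
  ],
  "gripper": [50, 50, 50, 50, 50, 50, 50, 50, 50, 50]
}}

```text
clock: 8.2
eef_pos: [459.1, 277.8, 139.1]
eef_rot: [3.141, -0.0, 1.439]
wrist_force: [-0.3, 0.8, -0.8]
finger_gap: 61.3
finger_force: 20.0
```

Request:
{"method": "carry_out", "body": {
  "slide": [
    [0, 0, 0],
    [0, 0, 0],
    [0, 0, 0],
    [0, 0, 0],
    [0, 0, 0.04],
    [0, 0, 0.12],
    [0, 0, 0.25],
    [0, 0, 0.4],
    [0, 0, 0.546],
    [0, 0, 0.546]
  ],
  "dr": [
    [0, 0, 0],
    [0, 0, 0],
    [0, 0, 0],
    [0, 0, 0],
    [0, 0, 0],
    [0, 0, 0],
    [0, 0, 0],
    [0, 0, 0],
    [0, 0, 0],
    [0, 0, 0]
  ],
  "gripper": [80, 80, 80, 80, 80, 80, 80, 80, 80, 80]
}}

```text
clock: 9.03
eef_pos: [460.1, 278.6, 283.1]
eef_rot: [3.133, -0.006, 1.44]
wrist_force: [1.3, 0.3, 0.0]
finger_gap: 75.0
finger_force: 0.0
```

Request:
{"method": "carry_out", "body": {
  "slide": [
    [0, -0.15, 0],
    [-0.01, -0.3, 0],
    [-0.02, -0.46, 0],
    [-0.026, -0.62, 0],
    [-0.026, -0.78, 0],
    [-0.026, -0.94, 0],
    [-0.026, -0.98, 0]
  ],
  "dr": [
    [0, 0, 0.01],
    [0, 0, 0.02],
    [0, 0, 0.03],
    [0, 0, 0.04],
    [0, 0, 0.048],
    [0, 0, 0.048],
    [0, 0, 0.048]
  ],
  "gripper": [100, 100, 100, 100, 100, 100, 100]
}}

```text
clock: 9.62
eef_pos: [452.0, 29.0, 275.9]
eef_rot: [3.141, 0.001, 1.739]
wrist_force: [-0.7, 1.1, -0.5]
finger_gap: 93.7
finger_force: 0.0
```

Request:
{"method": "carry_out", "body": {
  "slide": [
    [0, -0.15, 0],
    [-0.01, -0.3, 0],
    [-0.02, -0.46, 0],
    [-0.027, -0.62, 0],
    [-0.027, -0.78, 0],
    [-0.027, -0.9, 0],
    [-0.027, -0.96, 0],
    [-0.027, -0.98, 0],
    [-0.027, -0.98, 0],
    [-0.027, -0.98, 0]
  ],
  "dr": [
    [0, 0, 0],
    [0, 0, 0],
    [0, 0, 0],
    [0, 0, 0],
    [0, 0, 0],
    [0, 0, 0],
    [0, 0, 0],
    [0, 0, 0],
    [0, 0, 0],
    [0, 0, 0]
  ],
  "gripper": [100, 100, 100, 100, 100, 100, 100, 100, 100, 100]
}}

```text
clock: 10.45
eef_pos: [445.7, -211.2, 275.3]
eef_rot: [3.142, -0.0, 1.741]
wrist_force: [-0.0, -0.2, -0.2]
finger_gap: 94.2
finger_force: 0.0
```

Request:
{"method": "carry_out", "body": {
  "slide": [
    [0, 0, -0.12],
    [0, 0, -0.24],
    [0, 0, -0.36],
    [0, 0, -0.46],
    [0, 0, -0.52],
    [0, 0, -0.55],
    [0, 0, -0.55],
    [0, 0, -0.55],
    [0, 0, -0.55],
    [0, 0, -0.55]
  ],
  "dr": [
    [0, 0, 0],
    [0, 0, 0],
    [0, 0, 0],
    [0, 0, 0],
    [0, 0, 0],
    [0, 0, 0],
    [0, 0, 0],
    [0, 0, 0],
    [0, 0, 0],
    [0, 0, 0]
  ],
  "gripper": [100, 100, 100, 100, 100, 100, 100, 100, 50, 50]
}}

```text
clock: 11.28
eef_pos: [446.1, -212.1, 138.8]
eef_rot: [3.14, 0.001, 1.741]
wrist_force: [-0.0, -0.3, 0.6]
finger_gap: 83.8
finger_force: 0.0
```

Request:
{"method": "carry_out", "body": {
  "slide": [
    [0, 0, 0],
    [0, 0, 0],
    [0, 0, 0],
    [0, 0, 0],
    [0, 0, 0],
    [0, 0, 0],
    [0, 0, 0],
    [0, 0, 0]
  ],
  "dr": [
    [0, 0, 0],
    [0, 0, 0],
    [0, 0, 0],
    [0, 0, 0],
    [0, 0, 0],
    [0, 0, 0],
    [0, 0, 0],
    [0, 0, 0]
  ],
  "gripper": [50, 50, 50, 50, 50, 50, 50, 50]
}}

```text
clock: 11.95
eef_pos: [445.7, -212.2, 137.9]
eef_rot: [3.141, 0.0, 1.741]
wrist_force: [-1.5, 0.6, 6.3]
finger_gap: 61.3
finger_force: 20.0
```

Request:
{"method": "carry_out", "body": {
  "slide": [
    [0, 0, 0.04],
    [0, 0, 0.1],
    [0, 0, 0.2],
    [0, 0, 0.32],
    [0, 0, 0.44],
    [0, 0, 0.55],
    [0, 0, 0.55],
    [0, 0, 0.55]
  ],
  "dr": [
    [0, 0, 0],
    [0, 0, 0],
    [0, 0, 0],
    [0, 0, 0],
    [0, 0, 0],
    [0, 0, 0],
    [0, 0, 0],
    [0, 0, 0]
  ],
  "gripper": [50, 50, 50, 50, 50, 50, 50, 50]
}}

```text
clock: 12.62
eef_pos: [445.7, -212.1, 276.3]
eef_rot: [3.14, 0.002, 1.741]
wrist_force: [-0.6, -0.3, -1.9]
finger_gap: 61.3
finger_force: 20.0
```

Request:
{"method": "carry_out", "body": {
  "slide": [
    [0, 0.1, 0],
    [0, 0.25, 0],
    [0, 0.4, 0],
    [0, 0.55, 0],
    [0, 0.7, 0],
    [0, 0.84, 0],
    [0, 0.84, 0]
  ],
  "dr": [
    [0, 0, -0.01],
    [0, 0, -0.02],
    [0, 0, -0.03],
    [0, 0, -0.04],
    [0, 0, -0.048],
    [0, 0, -0.048],
    [0, 0, -0.048]
  ],
  "gripper": [50, 50, 50, 50, 50, 50, 50]
}}

```text
clock: 13.2
eef_pos: [444.8, 2.3, 273.8]
eef_rot: [-3.139, -0.001, 1.443]
wrist_force: [0.1, -1.1, -2.1]
finger_gap: 61.1
finger_force: 20.0
```

Request:
{"method": "carry_out", "body": {
  "slide": [
    [0.017, 0.14, 0],
    [0.017, 0.28, 0],
    [0.017, 0.42, 0],
    [0.017, 0.56, 0],
    [0.017, 0.7, 0],
    [0.017, 0.78, 0],
    [0.017, 0.842, 0],
    [0.017, 0.842, 0],
    [0.017, 0.842, 0],
    [0.017, 0.842, 0]
  ],
  "dr": [
    [0, 0, 0],
    [0, 0, 0],
    [0, 0, 0],
    [0, 0, 0],
    [0, 0, 0],
    [0, 0, 0],
    [0, 0, 0],
    [0, 0, 0],
    [0, 0, 0],
    [0, 0, 0]
  ],
  "gripper": [50, 50, 50, 50, 50, 50, 50, 50, 50, 50]
}}

```text
clock: 14.03
eef_pos: [449.8, 207.6, 274.3]
eef_rot: [-3.14, 0.001, 1.439]
wrist_force: [-0.6, -0.6, -1.4]
finger_gap: 61.5
finger_force: 20.0
```

```bash
python3 - <<'E'
from h import *
print(read_state()["eef_pos"]); im=camera("wrist"); cv2.imwrite("pics/w3.png",im[:,:,::-1])
E
```

```text
[449.75325929 207.56508539 274.32216399]
```

View pics/w3.png

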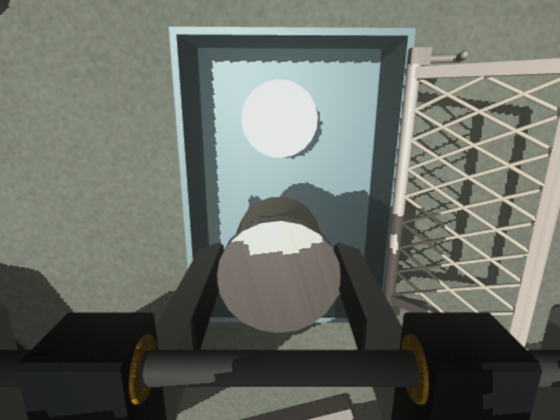

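Cup 1 stands upright at (280,118), and cup 2 hangs clear of it and of the tin. Lowering cup 2.

Request:
{"method": "carry_out", "body": {
  "slide": [
    [0, 0, -0.12],
    [0, 0, -0.24],
    [0, 0, -0.36],
    [0, 0, -0.44],
    [0, 0, -0.49],
    [0, 0, -0.515],
    [0, 0, -0.53],
    [0, 0, -0.54],
    [0, 0, -0.546],
    [0, 0, -0.546]
  ],
  "dr": [
    [0, 0, 0],
    [0, 0, 0],
    [0, 0, 0],
    [0, 0, 0],
    [0, 0, 0],
    [0, 0, 0],
    [0, 0, 0],
    [0, 0, 0],
    [0, 0, 0],
    [0, 0, 0]
  ],
  "gripper": [50, 50, 50, 50, 50, 50, 50, 50, 50, 50]
}}

```text
clock: 14.92
eef_pos: [450.1, 208.3, 139.2]
eef_rot: [3.141, -0.0, 1.439]
wrist_force: [0.3, -1.1, -1.7]
finger_gap: 61.5
finger_force: 20.0
```

Request:
{"method": "carry_out", "body": {
  "slide": [
    [0, 0, 0],
    [0, 0, 0],
    [0, 0, 0],
    [0, 0, 0],
    [0, 0, 0.04],
    [0, 0, 0.12],
    [0, 0, 0.25],
    [0, 0, 0.4],
    [0, 0, 0.56],
    [0, 0, 0.56]
  ],
  "dr": [
    [0, 0, 0],
    [0, 0, 0],
    [0, 0, 0],
    [0, 0, 0],
    [0, 0, 0],
    [0, 0, 0],
    [0, 0, 0],
    [0, 0, 0],
    [0, 0, 0],
    [0, 0, 0]
  ],
  "gripper": [80, 80, 80, 80, 80, 80, 80, 80, 80, 80]
}}

```text
clock: 15.75
eef_pos: [451.2, 209.0, 286.7]
eef_rot: [3.132, -0.005, 1.44]
wrist_force: [1.0, 0.9, 0.1]
finger_gap: 75.2
finger_force: 0.0
```

Request:
{"method": "carry_out", "body": {
  "slide": [
    [0.05, 0, 0.1],
    [0.12, -0.01, 0.205],
    [0.25, -0.02, 0.205],
    [0.4, -0.03, 0.205],
    [0.55, -0.04, 0.205],
    [0.68, -0.05, 0.205],
    [0.78, -0.06, 0.205],
    [0.84, -0.069, 0.205],
    [0.84, -0.069, 0.205],
    [0.84, -0.069, 0.205]
  ],
  "dr": [
    [0, 0, 0],
    [0, 0, 0],
    [0, 0, 0],
    [0, 0, 0],
    [0, 0, 0],
    [0, 0, 0],
    [0, 0, 0],
    [0, 0, 0],
    [0, 0, 0],
    [0, 0, 0]
  ],
  "gripper": [30, 30, 30, 30, 30, 30, 30, 30, 30, 30],
  "newtons": 10
}}

```text
clock: 16.58
eef_pos: [659.9, 191.0, 329.6]
eef_rot: [-3.141, 0.0, 1.439]
wrist_force: [-0.6, 0.6, -0.5]
finger_gap: 28.4
finger_force: 0.0
```

```bash
python3 - <<'E'
from h import *
s=read_state(); print({k:s[k] for k in("clock","joints","eef_pos","eef_rot","finger_gap")}); m=camera_model("wrist"); im=camera("wrist"); cv2.imwrite("pics/w4.png",im[:,:,::-1])
c,sn=np.cos(.13),np.sin(.13)
for a,b,z in [(200.6,100,181.3),(200.6,-100,181.3),(200.6,0,181.3)]: print(proj("wrist",(461+a*c+b*sn,217-a*sn+b*c,z),m))
t=camera("top"); cv2.imwrite("pics/top1.png",t[:,:,::-1])
E
```

```text
{'clock': 16.5833, 'joints': array([2.28376736e-01, 6.06369173e-01, 1.02234748e+00, 8.42363400e-05,
       1.51353712e+00, 3.60131916e-01]), 'eef_pos': array([659.91201653, 190.97512762, 329.60349034]), 'eef_rot': array([-3.14094430e+00,  1.54279553e-04,  1.43903635e+00]), 'finger_gap': 28.384962984603884}
[278.81485421  74.15590622]
[278.66446063 345.56324807]
[278.73079355 225.85573739]
```

View pics/w4.png

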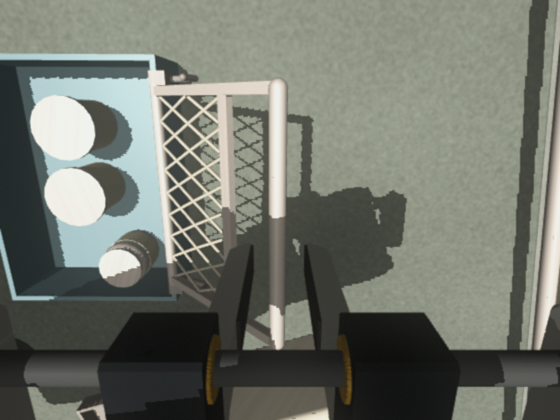

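The bar runs along column 278, exactly between the fingers, and both cups stand. Descending and gripping the bar.

Request:
{"method": "carry_out", "body": {
  "slide": [
    [0, 0, -0.05],
    [0, 0, -0.1],
    [0, 0, -0.15],
    [0, 0, -0.2],
    [0, 0, -0.24],
    [0, 0, -0.27],
    [0, 0, -0.282],
    [0, 0, -0.282],
    [0, 0, -0.282]
  ],
  "dr": [
    [0, 0, 0],
    [0, 0, 0],
    [0, 0, 0],
    [0, 0, 0],
    [0, 0, 0],
    [0, 0, 0],
    [0, 0, 0],
    [0, 0, 0],
    [0, 0, 0]
  ],
  "gripper": [30, 30, 30, 30, 30, 30, 30, 30, 30]
}}

```text
clock: 17.43
eef_pos: [660.0, 191.2, 259.8]
eef_rot: [3.141, -0.0, 1.439]
wrist_force: [0.2, 0.2, 0.4]
finger_gap: 28.2
finger_force: 0.0
```

Request:
{"method": "carry_out", "body": {
  "slide": [
    [0, 0, 0],
    [0, 0, 0],
    [0, 0, 0],
    [0, 0, 0],
    [0, 0, 0],
    [0, 0, 0],
    [0, 0, 0],
    [0, 0, 0]
  ],
  "dr": [
    [0, 0, 0],
    [0, 0, 0],
    [0, 0, 0],
    [0, 0, 0],
    [0, 0, 0],
    [0, 0, 0],
    [0, 0, 0],
    [0, 0, 0]
  ],
  "gripper": [5, 5, 5, 5, 5, 5, 5, 5],
  "newtons": 12
}}

```text
clock: 18.1
eef_pos: [659.2, 191.4, 259.9]
eef_rot: [-3.14, 0.0, 1.44]
wrist_force: [-9.8, -0.1, 4.3]
finger_gap: 11.6
finger_force: 12.0
```

Request:
{"method": "carry_out", "body": {
  "slide": [
    [-0.008, 0.001, 0.0085],
    [-0.025, 0.003, 0.0255],
    [-0.0465, 0.006, 0.046],
    [-0.07, 0.009, 0.065],
    [-0.094, 0.012, 0.0835],
    [-0.118, 0.0155, 0.1],
    [-0.1435, 0.019, 0.1155],
    [-0.17, 0.022, 0.13],
    [-0.1965, 0.0255, 0.1425],
    [-0.1965, 0.0255, 0.1425]
  ],
  "dr": [
    [0, 0, 0],
    [0, 0, 0],
    [0, 0, 0],
    [0, 0, 0],
    [0, 0, 0],
    [0, 0, 0],
    [0, 0, 0],
    [0, 0, 0],
    [0, 0, 0],
    [0, 0, 0]
  ],
  "gripper": [5, 5, 5, 5, 5, 5, 5, 5, 5, 5]
}}

```text
clock: 18.93
eef_pos: [610.0, 197.7, 296.6]
eef_rot: [3.14, -0.001, 1.44]
wrist_force: [4.4, 1.9, 5.8]
finger_gap: 11.6
finger_force: 12.0
```

Request:
{"method": "carry_out", "body": {
  "slide": [
    [-0.022, 0.003, 0.0095],
    [-0.05, 0.0065, 0.0195],
    [-0.078, 0.01, 0.0285],
    [-0.107, 0.014, 0.036],
    [-0.136, 0.018, 0.0425],
    [-0.1655, 0.0215, 0.047],
    [-0.195, 0.0255, 0.05],
    [-0.219, 0.0285, 0.0515],
    [-0.234, 0.0305, 0.052],
    [-0.242, 0.0315, 0.052]
  ],
  "dr": [
    [0, 0, 0],
    [0, 0, 0],
    [0, 0, 0],
    [0, 0, 0],
    [0, 0, 0],
    [0, 0, 0],
    [0, 0, 0],
    [0, 0, 0],
    [0, 0, 0],
    [0, 0, 0]
  ],
  "gripper": [5, 5, 5, 5, 5, 5, 5, 5, 5, 5]
}}

```text
clock: 19.77
eef_pos: [549.7, 205.5, 307.8]
eef_rot: [-3.141, 0.0, 1.44]
wrist_force: [2.8, 4.0, 0.0]
finger_gap: 11.6
finger_force: 12.0
```

Request:
{"method": "carry_out", "body": {
  "slide": [
    [0, 0, 0],
    [0, 0, 0],
    [0, 0, 0],
    [0, 0, 0],
    [0, 0, 0],
    [0, 0, 0]
  ],
  "dr": [
    [0, 0, 0],
    [0, 0, 0],
    [0, 0, 0],
    [0, 0, 0],
    [0, 0, 0],
    [0, 0, 0]
  ],
  "gripper": [5, 5, 5, 5, 5, 5]
}}

```text
clock: 20.27
eef_pos: [550.3, 205.4, 307.8]
eef_rot: [-3.141, 0.0, 1.439]
wrist_force: [1.2, 5.2, -0.5]
finger_gap: 11.9
finger_force: 12.0
```

```bash
python3 - <<'E'
from h import *
s=read_state(); print({k:s[k] for k in("clock","eef_pos","eef_rot","wrist_force","finger_gap","finger_force")})
im=camera("scene")[:,:,::-1]; t=camera("top")[:,:,::-1]
c,sn=np.cos(.13),np.sin(.13)
for n in("top","scene"):
  for b in(100,-100): print(n,[proj(n,(461+a*c+b*sn,217-a*sn+b*c,z)).round(1) for a,z in((90,80),(90,230))])
a=cv2.resize(t[60:240,80:230],None,fx=2.3,fy=2.3); b=cv2.resize(im[210:410,230:450],(455,414))
cv2.imwrite("pics/end.png",np.hstack([a,b]))
E
```

```text
{'clock': 20.2667, 'eef_pos': array([550.34687671, 205.38179971, 307.81911329]), 'eef_rot': array([-3.14131315e+00,  2.28206695e-05,  1.43941094e+00]), 'wrist_force': array([ 1.22089026,  5.23595923, -0.45517798]), 'finger_gap': 11.91664176062735, 'finger_force': 12.003356516361237}
top [array([112.5, 135.2]), array([ 86.1, 118.7])]
top [array([195.3, 144.9]), array([181.7, 129.8])]
scene [array([366.2, 357.6]), array([379.9, 305.9])]
scene [array([296.6, 293.8]), array([299.8, 242.7])]
```

View pics/end.png

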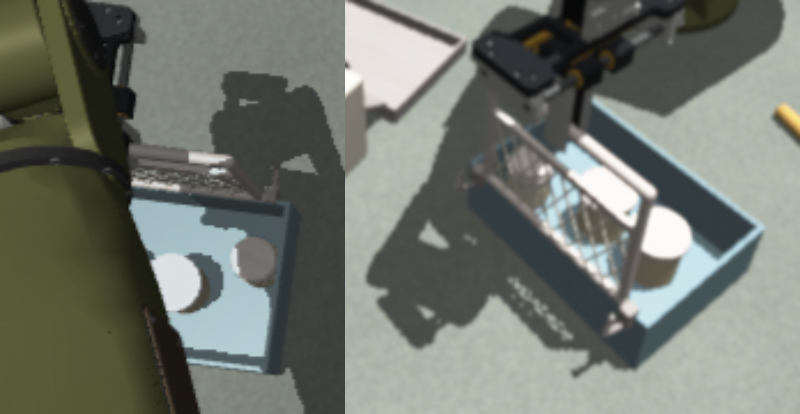

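The top view shows the bar's end at crop (235,160), against (234,160) predicted for upright. The scene view shows the flap upright and gripped, with the cups standing and free of the flap.

```bash
python3 -c "
from cell import *
print(sign_off())"
```

```text
the job is handed in; nothing more can be done
None
```

I handed the job in with both cups standing upright in the stowage tray and the flap held upright, its bar gripped at 12 N. The last pictures matched the expected upright position, but the sign-off returned no verdict.

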